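# Open the spring-lid socket case with its two push-button catches

### The job

Open the red socket case on the bench: slide its yellow transit lock over toward the middle of the case as far as it goes, then press the two silver catch buttons fully down together, one fingertip on each, and keep both held down until the lid has sprung up and stopped rising. Then let go and move clear, leaving the lid standing open; only touch the case, do not lift it or drag it about, and leave the tools beside it where they lie.

Things in the scene. Friction and masses are not known exactly. Their poses are not given: they have to be found in the camera images.
- case: Red steel socket case, loose on the bench, about 2.4 kg, 240 mm deep (x) by 280 wide (y) by 86 high. Origin under its middle, on the bench; x points from its front to its back, y to its left. Its front (x -120 to -40 mm) is a flat catch deck 62 mm above the bench; behind that is the box with the lid, top at 86 mm. It slides on the bench if pushed sideways with more than about 10 N.
- lock_tab (a point): Middle of the top of the yellow lock tab on the deck: 11 mm wide along the case's y, 28 mm long along x, standing 14 mm above the deck (top 76 mm above the bench). Locked it is at case x -83, y +108 mm; it slides 16 mm toward the case's -y (toward the buttons) against about 1.5 N and stays where it is left. The deck beside it is flat (black plate 1 mm high).
- lock (a joint): Travel of the transit lock in m: 0 locked (tab outward, red patch showing on the button side of it), 0.016 fully unlocked (green patch showing on the outer side). While it is locked a steel block stands under each button and neither can go down more than about 1 mm.
- left_button_top (a point): Middle of the flat top of the left silver button (24 mm across, round), at case x = -83 mm, y = +31 mm, 77 mm above the bench (15 mm above the deck) when up. It moves with the button.
- right_button_top (a point): The same for the right silver button, at case x = -83 mm, y = -31 mm: the two button centres are 62 mm apart.
- left_button (a joint): Travel of the left button in m: 0 up, 0.007 fully down. Spring: 2.5 N at the start, about 6.5 N fully down. Pressed, it draws one bolt off the lid's strike (clear beyond about 4.5 mm); let go, it springs up with its bolt. Both bolts must be drawn at once for the lid to rise.
- right_button (a joint): The same for the right button.
- lid (a joint): Opening of the lid in rad about its hinge along the case's back rim: 0 shut, 1.15 fully open. Damped springs raise it in about 2 to 4 s while both buttons are held and keep it open. If a button is let go before the lid is past about 0.25 rad, a safety notch catches it ajar (at about 0.15 rad) and both must be pressed again.
- lid_edge (a point): Middle of the upper front edge of the lid, 43 mm behind the button centres and 86 mm above the bench when shut; it swings up and backward, away from the buttons, on a radius of 158 mm.
- tape_measure: Yellow tape measure, 60 x 68 x 40 mm, loose on the bench to the right of the case. Origin under its middle.
- wrench: Grey combination wrench, 36 x 174 x 10 mm, lying loose on the bench in front of the case. Origin under its middle.
- pliers: Needle-nose pliers with yellow handles, 55 x 193 x 17 mm, lying loose to the left of the case. Origin under their middle.

How it is judged:
By the outcome, as a careful person would: the job done as asked, in the order asked, and still so for the second after the job is handed in, with the robot touching nothing.
It also fails if it takes over 48 s, if anything falls off the work surface, if the arm or the gripper's body presses on something with over 40 N, if the wrist force passes 120 N, or if a joint passes its speed limit or range.

### The arm

A 6-joint arm with a two-finger parallel gripper is mounted at the origin on a cart in front of the work surface, level with it; the furniture and walls round the work are solid. World frame = base frame: x ahead of the robot, y to its left, z up, the work surface at z = 0. Lengths are in m, angles in degrees, forces in N, time in s.
With the tool pointing down it reaches from about 0.275 to 1 m from the base axis. Payload 8.4 kg.
Tool frame: the origin (TCP) lies at the very end of the fingers, on their centre line; the grasp point (between the pads) lies 19 mm behind it (ctrl.hold_point_z is the distance from the TCP to the grasp point, in m); z points along the fingers, y is the line along which they close (so a half turn about z gives the same grasp; the last joint's range is limited). The gripper opens to 85 mm and grips with 20 to 120 N. Pads are 22 mm wide; open, the fingers measure 114 mm over their backs; the gripper's body (76 mm by 85 mm) begins 54 mm behind the grasp point. The pads swing forward as they close: fully open they stand 13 mm farther back than shut.
Start: joints at [-67.002, 20.225, 93.587, -0, 66.188, -0.138], TCP at [0.246, -0.575, 0.201] pointing down, gripper open.
Joint ranges: [-150.9, 150.9], [-52.94, 120.26], [3.33, 152.33], [-74.26, 254.26], [0, 154.13], [-172.89, 172.89]. Speed limits (degrees/s): [127.2, 127.2, 159.86, 180, 180, 180].

### API

Orientations are given as a 3x3 rotation matrix whose columns are the frame's x, y, z axes.
In Python, from cell import ctrl gives the robot as it stands. The module is installed in compiled form; this text tells all that it offers.
- The arm moves only by the tool servo_tool, never from a script. Its arguments are lists of equal length, an entry for each row: "offset": the shift along the tool's x, y, z as a fraction of full scale, a list of three; "twist": the turn, a rotation vector about the tool's x, y, z as a fraction of full scale, a list of three. A call has exactly 5 rows; each row shifts and turns the commanded pose from where the row before left it, along the tool's axes as they then stand; what a row does not reach is not made up. Full scale, the value 1, is 30 mm for a shift and 8 degrees for a turn. A row lasts 1/10 s, in which the tool goes at most 50 mm and 8.59 degrees, less where a joint would pass 70% of its speed; a pose out of reach is approached as far as the arm can. A call with a number of a shift or a turn outside -1 to 1 is refused whole. A call with a gripper value outside its range is refused whole. "hand" is the opening, from -1 (shut) to 1 (fully open), set as the call begins (left out, the last holds). The fingers move at their own pace and stop on an object; "force" is the grip in N (left out, the last holds). Time passes only in rows, so rows that do not move let the fingers close, or fill a call up. It gives the time, the measured TCP pose, the force, the opening and the grip force at its end, in the units of the state.
- ctrl.get_obs(): the state, without advancing time (a new reading comes with each control period).
- ctrl.capture(name): name is "scene" or "top" or "wrist"; returns the picture (480x640x3 uint8, red, green, blue); there is no depth.
- ctrl.camera_info(name): a dict with "fx", "fy", "cx", "cy" (pixels), "camera_from_world" (4x4, takes a point from world to camera coordinates); the wrist camera has in their place "mount" (4x4, takes a point from camera to tool coordinates, whose origin is the TCP and whose axes are the flange's). Camera axes: x right, y up, looking along -z (the intrinsics and any distortion apply to the point x, -y, -z); pixel columns grow to the right and rows downward; lengths in m; the calibration is good to about 2 mm. A picture is of the moment at which its call begins: read the wrist's pose just before it. camera_info takes no time and is no camera call.
- ctrl.finish_job(): hands the job in; it is judged then, once.
The state is a dict: "clock": time; "qpos": joint angles; "joint_vel": joint speeds; "tau": joint torques, N m; "ee_pos": TCP position; "ee_rot": TCP orientation; "ft_force": force on the tool from outside, world axes, zero at the start; "ft_torque": the same for the moment, N m; "opening": finger opening in m; "finger_force": force on a finger pad.
Only numpy, scipy, OpenCV 4.12 (cv2) and the standard library are available. Lean on these libraries where they do the work, as an engineer would, in place of code of your own. Each camera call takes 0.05 s, during which the arm holds its last target. There are 200 camera calls.

## Working session

There is one attempt and no reset: what is moved stays moved. The work goes in short steps, Python scripts to look and compute and a tool call to move; the robot and the scene stay as the last step left them, time stands still between calls to the robot, and variables do not carry over. Pictures are saved under pics/ and viewed, at most 10 in all, crops included, and the job is handed in when it is done.

Besides the shell and the picture viewer there is one more tool, called after "Call:" by a JSON object that holds its "name" and its "arguments". servo_tool: Moves the arm, as the interface text tells. Its arguments: {"type":"object","properties":{"offset":{"type":"array"},"twist":{"type":"array"},"hand":{"type":"number"},"force":{"type":"number"}},"required":["offset","twist"]}

```bash
mkdir -p pics; python3 - <<'E'
from cell import ctrl
import cv2
import numpy as np
np.set_printoptions(precision=4,suppress=True)
for n in("scene","top"):
    im=ctrl.capture(n); cv2.imwrite(f"pics/{n}0.png",im[:,:,::-1])
for n in("scene","top","wrist"): print(n,ctrl.camera_info(n))
o=ctrl.get_obs();print(o)
print(ctrl.hold_point_z)
E
```

```text
scene {'fx': 618.6370172033792, 'fy': 618.6370172033792, 'cx': 311.9743873089804, 'cy': 217.9613825527062, 'camera_from_world': array([[-0.701 , -0.7128, -0.0251,  0.3979],
       [ 0.29  , -0.3171,  0.903 , -0.2292],
       [-0.6516,  0.6257,  0.429 , -1.0534],
       [ 0.    ,  0.    ,  0.    ,  1.    ]])}
top {'fx': 461.87779499720614, 'fy': 461.87779499720614, 'cx': 315.763080028494, 'cy': 251.07799016843137, 'camera_from_world': array([[ 0.0004, -0.9996,  0.0289, -0.0007],
       [ 0.995 ,  0.0033,  0.0998, -0.5941],
       [-0.0999,  0.0288,  0.9946, -0.9565],
       [ 0.    ,  0.    ,  0.    ,  1.    ]])}
wrist {'fx': 369.9981434793144, 'fy': 369.9981434793144, 'cx': 317.1930148006003, 'cy': 237.95928955000082, 'mount': array([[-0.0009,  0.9591,  0.2831,  0.0716],
       [ 1.    ,  0.0009,  0.    , -0.0007],
       [-0.0002,  0.2831, -0.9591, -0.1731],
       [ 0.    ,  0.    ,  0.    ,  1.    ]])}
{'clock': 0.1, 'qpos': array([-67.0022,  20.258 ,  93.625 ,  -0.0001,  66.1874,  -0.137 ]), 'joint_vel': array([ 0.0547, -0.0831, -0.1627, -0.0423, -0.1247, -0.0152]), 'tau': array([ -0.0003, -60.636 , -34.2821,  -0.0001,   0.004 ,   0.    ]), 'ee_pos': array([ 0.2454, -0.5743,  0.2004]), 'ee_rot': array([[ 0.9196,  0.3929, -0.0005],
       [ 0.3929, -0.9196,  0.0011],
       [ 0.    , -0.0012, -1.    ]]), 'ft_force': array([-0.4364,  0.0676,  0.5911]), 'ft_torque': array([ 0.027 ,  0.0503, -0.0471]), 'finger_force': 0.0, 'opening': 0.08546719418340641}
0.0187
```

View pics/top0.png

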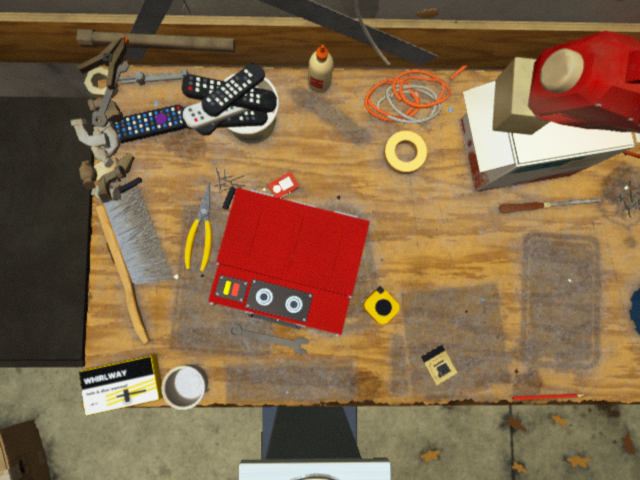

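View pics/scene0.png

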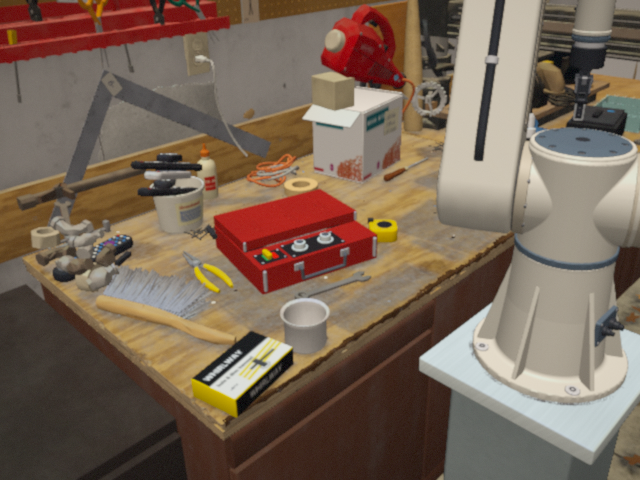

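Top view: silver buttons at about (264,296) and (293,304), the yellow tab at (228,287). Scene view: buttons at about (300,244) and (325,237), tab at (267,254). Next I'll locate them by mask and triangulate.

```bash
cat > h.py <<'E'
import numpy as np, cv2
from cell import ctrl
np.set_printoptions(precision=4,suppress=True)
def ray(ci,uv,T=None):
    T=np.linalg.inv(ci["camera_from_world"]) if T is None else T
    d=T[:3,:3]@np.array([(uv[0]-ci["cx"])/ci["fx"],-(uv[1]-ci["cy"])/ci["fy"],-1])
    return T[:3,3],d
def plane(r,z): return r[0]+r[1]*(z-r[0][2])/r[1][2]
def tri(r1,r2):
    A=np.c_[r1[1],-r2[1]]; t=np.linalg.lstsq(A,r2[0]-r1[0],rcond=None)[0]
    p,q=r1[0]+t[0]*r1[1],r2[0]+t[1]*r2[1]; return (p+q)/2,np.linalg.norm(p-q)
def blobs(im,mask,box,amin):
    x0,y0,x1,y1=box; m=np.zeros(mask.shape,np.uint8); m[y0:y1,x0:x1]=mask[y0:y1,x0:x1]
    n,l,s,c=cv2.connectedComponentsWithStats(m)
    return [(c[i],s[i]) for i in range(1,n) if s[i][4]>=amin]
def masks(im):
    h=cv2.cvtColor(im,cv2.COLOR_RGB2HSV)
    return cv2.inRange(h,(0,0,110),(180,70,255)),cv2.inRange(h,(20,120,120),(35,255,255))
E
python3 - <<'E'
from h import *
for n,b in(("top",(212,270,315,325)),("scene",(250,225,350,270))):
    im=cv2.imread(f"pics/{n}0.png")[:,:,::-1].copy()
    for k,m in zip("SY",masks(im)):
        for c,s in blobs(im,m,b,8): print(n,k,c,s)
a=cv2.imread("pics/top0.png")[265:330,205:325];b=cv2.imread("pics/scene0.png")[220:285,250:370]
cv2.imwrite("pics/crop.png",cv2.resize(np.vstack([a,b]),None,fx=4.5,fy=4.5,interpolation=cv2.INTER_CUBIC))
E
```

```text
top S [221. 277.] [220 276   3   3   9]
top S [253.875 280.875] [253 280   3   3   8]
top S [245. 283.] [244 282   3   3   9]
top S [263.7957 296.4851] [255 288  18  18 235]
top S [216.9091 293.6364] [216 292   3   4  11]
top S [293.4229 303.793 ] [285 295  18  18 227]
top S [309.875 295.125] [309 294   3   3   8]
top S [240.9091 299.6364] [240 298   3   4  11]
top S [247.1818 305.1818] [246 304   4   4  11]
top S [244.751  319.0198] [229 309  35  16 253]
top S [217.4667 321.8   ] [216 318   4   7  15]
top S [303.875 319.125] [303 318   3   3   8]
top Y [226.9663 287.3708] [223 280   9  15  89]
scene S [324.9276 237.9145] [317 231  17  13 152]
scene S [299.3212 245.4121] [291 239  18  13 165]
scene S [343.6957 250.6522] [340 247   9   9  46]
scene S [298.0577 264.9423] [294 261  10   9  52]
scene Y [266.5362 253.3768] [262 249  10  10  69]
```

View pics/crop.png

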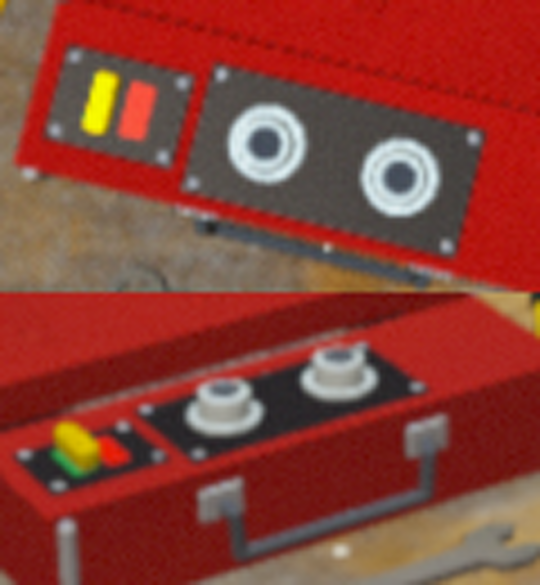

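The crop shows the lock locked: the tab at about (227,288) has its red patch on the button side. The dark dimples on the button tops are at top (264,297) and (294,305), and scene (300,241) and (326,233). I'll triangulate these.

```bash
python3 - <<'E'
from h import *
C={n:ctrl.camera_info(n) for n in("top","scene")}
I={n:cv2.imread(f"pics/{n}0.png") for n in C}
def dark(n,u,v):
    g=cv2.cvtColor(I[n],cv2.COLOR_BGR2GRAY).astype(float)
    w=g[v-5:v+6,u-5:u+6]; yy,xx=np.mgrid[v-5:v+6,u-5:u+6]
    m=((w<120)&(np.hypot(xx-u,yy-v)<(5 if n=="top" else 4))); return xx[m].mean(),yy[m].mean()
L=dark("top",264,297),dark("scene",300,241); R=dark("top",294,305),dark("scene",326,233)
T=(227,287.4),(267,252.3)
out={}
for k,(a,b) in dict(L=L,R=R,T=T).items():
    ra,rb=ray(C["top"],a),ray(C["scene"],b); z=.077 if k!="T" else .076
    print(k,a,b,tri(ra,rb),plane(ra,z)[:2],plane(rb,z)[:2]); out[k]=plane(ra,z)[:2]
d=out["L"]-out["R"]; print(np.linalg.norm(d),np.degrees(np.arctan2(d[1],d[0]))-90,(out["T"]-out["L"]))
E
```

```text
L (np.float64(263.5), np.float64(296.5)) (np.float64(299.5), np.float64(239.91666666666666)) (array([0.4964, 0.1052, 0.0812]), np.float64(0.002858582390306459)) [0.4974 0.1066] [0.5013 0.0988]
R (np.float64(293.3030303030303), np.float64(303.90909090909093)) (np.float64(325.5), np.float64(232.05)) (array([0.4812, 0.0452, 0.0822]), np.float64(0.00437359462779945)) [0.4827 0.0468] [0.4869 0.0363]
T (227, 287.4) (267, 252.3) (array([0.5145, 0.1789, 0.0751]), np.float64(0.003345946914262108)) [0.5156 0.18  ] [0.5117 0.179 ]
0.06159942836880917 -13.87194817875556 [0.0182 0.0734]
```

```bash
cat >> h.py <<'E'
from scipy.spatial.transform import Rotation as Ro
def plan(P,az_y,n):
    "n rows taking the tool to P, pointing down, tool y at azimuth az_y"
    o=ctrl.get_obs(); p,R=o["ee_pos"],o["ee_rot"]
    a=np.radians(az_y); y=np.array([np.cos(a),np.sin(a),0]); z=np.array([0,0,-1.]); G=np.c_[np.cross(y,z),y,z]
    rv=Ro.from_matrix(R.T@G).as_rotvec()/n; off=[]
    for i in range(n): off.append(np.round((R@Ro.from_rotvec(rv*i).as_matrix()).T@(np.array(P)-p)/n/.03,2).tolist())
    tw=np.round(np.degrees(rv)/8,3).tolist()
    for i in range(0,n,5): print(off[i:i+5])
    print("twist",tw)
E
python3 -c "
from h import *
plan([.5226,.208,.15],76.1,30)"
```

```text
[[0.62, -0.68, 0.06], [0.68, -0.62, 0.06], [0.73, -0.57, 0.06], [0.77, -0.5, 0.06], [0.81, -0.44, 0.06]]
[[0.85, -0.37, 0.06], [0.87, -0.3, 0.06], [0.89, -0.22, 0.06], [0.91, -0.15, 0.06], [0.92, -0.07, 0.06]]
[[0.92, 0.0, 0.06], [0.92, 0.08, 0.06], [0.91, 0.16, 0.06], [0.89, 0.23, 0.06], [0.87, 0.31, 0.06]]
[[0.84, 0.38, 0.06], [0.81, 0.45, 0.06], [0.77, 0.51, 0.06], [0.72, 0.57, 0.06], [0.67, 0.63, 0.06]]
[[0.62, 0.68, 0.06], [0.56, 0.73, 0.06], [0.5, 0.78, 0.06], [0.43, 0.82, 0.06], [0.36, 0.85, 0.06]]
[[0.29, 0.88, 0.06], [0.21, 0.9, 0.06], [0.14, 0.91, 0.06], [0.06, 0.92, 0.06], [-0.01, 0.92, 0.06]]
twist [-0.0, -0.0, -0.596]
```

Call:
{"name": "servo_tool", "arguments": {"offset": [[0.62, -0.68, 0], [0.68, -0.62, 0], [0.73, -0.57, 0], [0.77, -0.5, 0], [0.81, -0.44, 0]], "twist": [[0, 0, -0.596], [0, 0, -0.596], [0, 0, -0.596], [0, 0, -0.596], [0, 0, -0.596]], "hand": -1, "force": 20}}

```text
clock: 0.6
ee_pos: [0.2916, -0.4431, 0.2007]
ee_rot: [[0.68, 0.733, -0.0], [0.733, -0.68, 0.001], [0.0, -0.001, -1.0]]
ft_force: [0.5, -0.9, -0.2]
opening: 0.0119
finger_force: 0.0
```

Call:
{"name": "servo_tool", "arguments": {"offset": [[0.85, -0.37, 0], [0.87, -0.3, 0], [0.89, -0.22, 0], [0.91, -0.15, 0], [0.92, -0.07, 0]], "twist": [[0, 0, -0.596], [0, 0, -0.596], [0, 0, -0.596], [0, 0, -0.596], [0, 0, -0.596]]}}

```text
clock: 1.1
ee_pos: [0.3376, -0.3128, 0.2009]
ee_rot: [[0.326, 0.946, -0.0], [0.946, -0.325, 0.0], [0.0, -0.0, -1.0]]
ft_force: [-0.5, -0.1, -1.5]
opening: -0.0001
finger_force: 0.0
```

Call:
{"name": "servo_tool", "arguments": {"offset": [[0.92, 0, 0], [0.92, 0.08, 0], [0.91, 0.16, 0], [0.89, 0.23, 0], [0.87, 0.31, 0]], "twist": [[0, 0, -0.596], [0, 0, -0.596], [0, 0, -0.596], [0, 0, -0.596], [0, 0, -0.596]]}}

```text
clock: 1.6
ee_pos: [0.3837, -0.1825, 0.2009]
ee_rot: [[-0.085, 0.996, -0.0], [0.996, 0.085, 0.0], [0.0, -0.0, -1.0]]
ft_force: [1.1, -0.9, 0.5]
opening: -0.0001
finger_force: 0.0
```

Call:
{"name": "servo_tool", "arguments": {"offset": [[0.84, 0.38, 0], [0.81, 0.45, 0], [0.77, 0.51, 0], [0.72, 0.57, 0], [0.67, 0.63, 0]], "twist": [[0, 0, -0.596], [0, 0, -0.596], [0, 0, -0.596], [0, 0, -0.596], [0, 0, -0.596]]}}

```text
clock: 2.1
ee_pos: [0.4299, -0.0521, 0.201]
ee_rot: [[-0.48, 0.877, -0.0], [0.877, 0.48, 0.0], [0.0, -0.0, -1.0]]
ft_force: [0.6, -0.3, 0.0]
opening: 0.0003
finger_force: 0.0
```

Call:
{"name": "servo_tool", "arguments": {"offset": [[0.62, 0.68, 0], [0.56, 0.73, 0], [0.5, 0.78, 0], [0.43, 0.82, 0], [0.36, 0.85, 0]], "twist": [[0, 0, -0.596], [0, 0, -0.596], [0, 0, -0.596], [0, 0, -0.596], [0, 0, -0.596]]}}

```text
clock: 2.6
ee_pos: [0.4757, 0.0785, 0.2009]
ee_rot: [[-0.794, 0.608, -0.0], [0.608, 0.794, -0.0], [0.0, -0.0, -1.0]]
ft_force: [0.5, 0.5, 0.1]
opening: 0.0004
finger_force: 0.0
```

Call:
{"name": "servo_tool", "arguments": {"offset": [[0.29, 0.88, 0.2], [0.21, 0.9, 0.2], [0.14, 0.91, 0.2], [0.06, 0.92, 0.2], [-0.01, 0.92, 0.2]], "twist": [[0, 0, -0.596], [0, 0, -0.596], [0, 0, -0.596], [0, 0, -0.596], [0, 0, -0.596]]}}

```text
clock: 3.1
ee_pos: [0.5219, 0.2089, 0.1705]
ee_rot: [[-0.972, 0.236, -0.001], [0.236, 0.972, -0.0], [0.001, -0.0, -1.0]]
ft_force: [-0.1, -0.2, 0.2]
opening: 0.0002
finger_force: 0.0
```

Call:
{"name": "servo_tool", "arguments": {"offset": [[0, 0, 0.2], [0, 0, 0.2], [0, 0, 0.2], [0, 0, 0], [0, 0, 0]], "twist": [[0, 0, 0], [0, 0, 0], [0, 0, 0], [0, 0, 0], [0, 0, 0]]}}

```text
clock: 3.6
ee_pos: [0.5217, 0.2072, 0.1531]
ee_rot: [[-0.971, 0.24, -0.0], [0.24, 0.971, -0.0], [0.0, -0.0, -1.0]]
ft_force: [0.7, -0.3, 0.6]
opening: 0.0003
finger_force: 0.0
```

```bash
python3 - <<'E'
from h import *
o=ctrl.get_obs();im=ctrl.capture("wrist");cv2.imwrite("pics/w1.png",im[:,:,::-1])
np.savez("w1.npz",p=o["ee_pos"],R=o["ee_rot"]);print(o["clock"],o["ee_pos"],o["ee_rot"],o["ft_force"],o["opening"],o["qpos"])
E
```

```text
3.6 [0.5217 0.2072 0.1531] [[-0.9708  0.2401 -0.0002]
 [ 0.2401  0.9708 -0.0001]
 [ 0.0002 -0.0002 -1.    ]] [ 0.7241 -0.3309  0.5733] 0.0002990931449927789 [ 21.5044  17.5842 104.1174  -0.0019  58.3144 -54.6035]
```

View pics/w1.png

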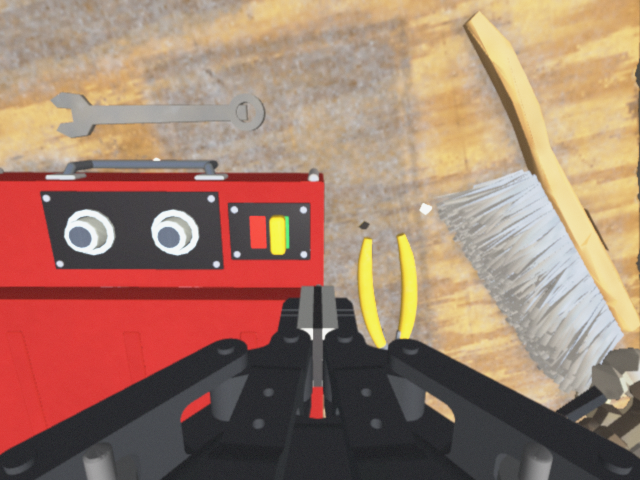

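Wrist view: buttons at about (79,237) and (166,237), the tab at (278,235), with red showing on its button side. The closed fingertips are near (318,290). I'll measure the blobs and combine them with the top view.

```bash
cat >> h.py <<'E'
def wT(ci,p,R):
    T=np.eye(4);T[:3,:3]=R;T[:3,3]=p; return T@ci["mount"]
E
python3 - <<'E'
from h import *
ci=ctrl.camera_info("wrist");d=np.load("w1.npz");T=wT(ci,d["p"],d["R"])
im=cv2.imread("pics/w1.png")[:,:,::-1].copy();h=cv2.cvtColor(im,cv2.COLOR_RGB2HSV)
Y=blobs(im,cv2.inRange(h,(22,150,100),(34,255,255)),(230,200,310,265),30)
D=blobs(im,cv2.inRange(h,(90,25,40),(130,255,140)),(50,200,210,265),60)
print(Y,D)
ct=ctrl.camera_info("top")
top={"R":(293.3,303.9),"L":(263.6,296.6),"T":(227,287.4)}
pts={}
for k,c,z in(("T",Y[0][0],.076),*[(("R" if c[0]<120 else "L"),c,.077) for c,s in D if s[4]<900]):
    r=ray(ci,c,T);pts[k]=plane(r,z)[:2];print(k,c,pts[k],"tri",tri(r,ray(ct,top[k])))
v=pts["L"]-pts["R"];print(np.linalg.norm(v),np.degrees(np.arctan2(v[1],v[0])))
for k in pts: print(k,"rel to tcp in tool axes",d["R"].T@np.append(pts[k]-d["p"][:2],0))
E
```

```text
[(array([277.1294, 234.675 ]), array([269, 215,  17,  40, 603], dtype=int32))] []
T [277.1294 234.675 ] [0.5138 0.1803] tri (array([0.5151, 0.1801, 0.073 ]), np.float64(0.0012953471065065812))Traceback (most recent call last):
  File "<stdin>", line 12, in <module>
KeyError: 'L'
```

```bash
python3 - <<'E'
from h import *
ci=ctrl.camera_info("wrist");d=np.load("w1.npz");T=wT(ci,d["p"],d["R"])
im=cv2.imread("pics/w1.png")[:,:,::-1].copy();h=cv2.cvtColor(im,cv2.COLOR_RGB2HSV)
g=cv2.cvtColor(im,cv2.COLOR_RGB2GRAY);print(g[237,55:115:3],h[237,79],h[237,166],h[237,110])
ct=ctrl.camera_info("top");top={"R":(293.3,303.9),"L":(263.6,296.6)};pts={}
for k,u in(("R",79),("L",166)):
    v=int(g[237,u]);m=cv2.inRange(g,v-22,v+22);m2=np.zeros_like(m);cv2.circle(m2,(u,237),13,255,-1)
    n,l,s,c=cv2.connectedComponentsWithStats(m&m2);i=l[237,u];r=ray(ci,c[i],T);pts[k]=plane(r,.077)
    print(k,c[i],s[i],pts[k],tri(r,ray(ct,top[k])),d["R"].T@(pts[k]-d["p"]))
v=pts["L"]-pts["R"];print(np.linalg.norm(v),np.degrees(np.arctan2(v[1],v[0])))
E
```

```text
[ 59  62  61 171 246 123 121 124 125 123 122 122 200 246 232 168 160 162
 246 246] [108  47 142] [109  49 141] [ 90   1 247]
R [ 79.7088 236.6029] [ 69 227  22  20 340] [0.4815 0.0456 0.077 ] (array([0.482 , 0.0467, 0.0783]), np.float64(0.0013453141470718777)) [ 0.0002 -0.1664  0.0762]
L [168.186  236.8506] [158 227  21  20 328] [0.4967 0.1058 0.077 ] (array([0.4969, 0.1062, 0.0777]), np.float64(0.0007250247334204412)) [-0.     -0.1044  0.0762]
0.06206623680654483 75.89157202499982
```

Call:
{"name": "servo_tool", "arguments": {"offset": [[0, 0, 0.6], [0, 0, 0.6], [0, 0, 0.6], [0, 0, 0.6], [0, 0, 0.3]], "twist": [[0, 0, 0], [0, 0, 0], [0, 0, 0], [0, 0, 0], [0, 0, 0]]}}

```text
clock: 4.15
ee_pos: [0.5214, 0.2074, 0.0712]
ee_rot: [[-0.971, 0.239, -0.001], [0.239, 0.971, -0.0], [0.001, -0.001, -1.0]]
ft_force: [-0.7, 0.9, -0.1]
opening: -0.0002
finger_force: 0.0
```

Call:
{"name": "servo_tool", "arguments": {"offset": [[0, 0, 0.13], [0, 0, 0], [0, -0.05, 0], [0, -0.05, 0], [0, 0, 0]], "twist": [[0, 0, 0], [0, 0, 0], [0, 0, 0], [0, 0, 0], [0, 0, 0]]}}

```text
clock: 4.65
ee_pos: [0.5215, 0.2049, 0.0688]
ee_rot: [[-0.971, 0.239, 0.001], [0.239, 0.971, 0.0], [-0.001, 0.001, -1.0]]
ft_force: [0.4, 0.6, -0.7]
opening: 0.0002
finger_force: 0.0
```

Call:
{"name": "servo_tool", "arguments": {"offset": [[0, -0.07, 0], [0, -0.07, 0], [0, -0.07, 0], [0, -0.07, 0], [0, -0.07, 0]], "twist": [[0, 0, 0], [0, 0, 0], [0, 0, 0], [0, 0, 0], [0, 0, 0]]}}

```text
clock: 5.15
ee_pos: [0.5186, 0.1945, 0.0682]
ee_rot: [[-0.971, 0.239, -0.0], [0.239, 0.971, -0.0], [0.0, -0.0, -1.0]]
ft_force: [0.7, 0.1, -1.0]
opening: 0.0002
finger_force: 0.0
```

Call:
{"name": "servo_tool", "arguments": {"offset": [[0, -0.07, 0], [0, -0.07, 0], [0, -0.07, 0], [0, -0.04, 0], [0, 0, 0]], "twist": [[0, 0, 0], [0, 0, 0], [0, 0, 0], [0, 0, 0], [0, 0, 0]]}}

```text
clock: 5.65
ee_pos: [0.5168, 0.1873, 0.0682]
ee_rot: [[-0.971, 0.239, -0.0], [0.239, 0.971, -0.0], [0.0, -0.0, -1.0]]
ft_force: [0.5, -0.2, 0.2]
opening: -0.0
finger_force: 0.0
```

```bash
python3 - <<'E'
from h import *
o=ctrl.get_obs();im=ctrl.capture("wrist");cv2.imwrite("pics/w2.png",im[150:400,100:420,::-1])
np.savez("w2.npz",p=o["ee_pos"],R=o["ee_rot"]);print(o["clock"],o["ee_pos"],o["ft_force"])
E
```

```text
5.65 [0.5168 0.1873 0.0682] [ 0.5077 -0.16    0.2211]
```

View pics/w2.png

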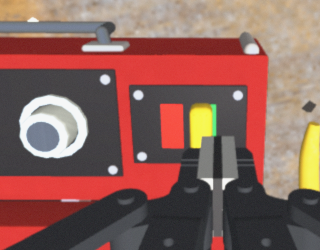

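The crop shows the tab at about (202,120) still locked, with the red patch uncovered, and the closed fingertips beside or behind it at about (217,140). There is no contact force yet, so I'll check the fingertip geometry by projection.

```bash
python3 - <<'E'
from h import *
ci=ctrl.camera_info("wrist");d=np.load("w2.npz");T=wT(ci,d["p"],d["R"])
def proj(tool):
    q=np.linalg.inv(ci["mount"])@np.append(tool,1);return ci["cx"]+ci["fx"]*q[0]/-q[2]-100,ci["cy"]-ci["fy"]*q[1]/-q[2]-150
for t in([0,0,0],[.011,0,0],[-.011,0,0],[0,.01,0],[0,-.01,0]): print(t,np.round(proj(t),0))
e=np.array([.2401,.9708,0]);x=np.array([-.9708,.2401,0]);L=np.array([.4967,.1058,.076])
for y in(.077-.0055,.077+.0055):
  for s in(-.014,.014):
    t=d["R"].T@(L+e*y+x*s-d["p"]);print("tab corner",t,np.round(proj(t),0))
E
```

```text
[0, 0, 0] [217. 129.]
[0.011, 0, 0] [217. 109.]
[-0.011, 0, 0] [217. 149.]
[0, 0.01, 0] [237. 129.]
[0, -0.01, 0] [197. 129.]
tab corner [-0.014  -0.0125 -0.0078] [192. 162.]
tab corner [ 0.014  -0.0124 -0.0078] [191. 108.]
tab corner [-0.014  -0.0015 -0.0078] [214. 162.]
tab corner [ 0.014  -0.0014 -0.0078] [214. 108.]
```

```bash
python3 - <<'E'
from h import *
s=ctrl.capture("scene")[:,:,::-1];w=cv2.imread("pics/w2.png")
a=cv2.resize(s[200:290,215:335],(400,300),interpolation=cv2.INTER_CUBIC)
b=cv2.resize(w[90:200,150:270],(400,367),interpolation=cv2.INTER_CUBIC)[:300]
cv2.imwrite("pics/c3.png",cv2.resize(np.hstack([a,b]),(800,300)))
o=ctrl.get_obs();ci=ctrl.camera_info("scene")
for z in(0,.01,.02):
    q=ci["camera_from_world"]@np.append(o["ee_pos"]+[0,0,z],1);print(z,((ci["cx"]+ci["fx"]*q[0]/-q[2]-215)*400/120,(ci["cy"]-ci["fy"]*q[1]/-q[2]-200)*300/90))
E
```

```text
0 (np.float64(157.74479237384978), np.float64(187.82768596593615))
0.01 (np.float64(156.75394642069915), np.float64(173.2456113470509))
0.02 (np.float64(155.7562173502896), np.float64(158.56223931744398))
```

View pics/c3.png

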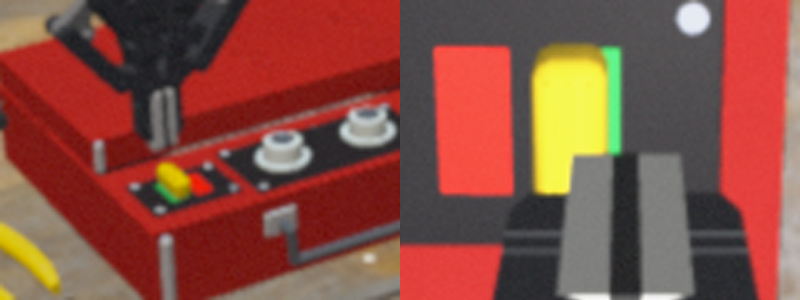

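The scene crop shows the fingertips hovering behind and above the tab at about (163,148), where I predicted the TCP at (158,188). The wrist crop shows them overlapping the tab. I'll triangulate the real tip.

```bash
python3 - <<'E'
from h import *
ci=ctrl.camera_info("wrist");d=np.load("w2.npz");T=wT(ci,d["p"],d["R"])
a=ray(ci,(317.5,286.5),T)
for v in(244,245.5,247): 
  p,e=tri(a,ray(ctrl.camera_info("scene"),(264,v)));print(p,e,d["R"].T@(p-d["p"]))
o=ctrl.get_obs();print(o["clock"],o["ee_pos"],o["qpos"],o["opening"])
E
```

```text
[0.5064 0.1899 0.101 ] 0.0006356092125265105 [ 0.0108  0.0001 -0.0329]
[0.5079 0.1893 0.0969] 0.0012161084678802918 [ 0.0091 -0.0002 -0.0288]
[0.5095 0.1887 0.0928] 0.0017996169088218476 [ 0.0075 -0.0004 -0.0247]
5.75 [0.5169 0.1875 0.0682] [ 19.7806  23.1107 109.0968   0.0029  47.7903 -56.3956] -0.0003091482546743901
```

The real fingertips sit about 30 mm above the nominal TCP, which agrees with feeling no contact. I'll back off outward, then go lower in small steps while watching the force.

Call:
{"name": "servo_tool", "arguments": {"offset": [[0, 0.2, 0], [0, 0.2, 0], [0, 0.2, 0], [0, 0, 0.3], [0, 0, 0.3]], "twist": [[0, 0, 0], [0, 0, 0], [0, 0, 0], [0, 0, 0], [0, 0, 0]]}}

```text
clock: 6.25
ee_pos: [0.5212, 0.2053, 0.0495]
ee_rot: [[-0.971, 0.238, 0.0], [0.238, 0.971, 0.0], [-0.0, 0.0, -1.0]]
ft_force: [-0.3, -0.2, -0.5]
opening: 0.0002
finger_force: 0.0
```

Call:
{"name": "servo_tool", "arguments": {"offset": [[0, 0, 0.1], [0, 0, 0], [0, 0, 0], [0, 0, 0], [0, 0, 0]], "twist": [[0, 0, 0], [0, 0, 0], [0, 0, 0], [0, 0, 0], [0, 0, 0]]}}

```text
clock: 6.75
ee_pos: [0.5214, 0.205, 0.0475]
ee_rot: [[-0.971, 0.239, 0.001], [0.239, 0.971, 0.0], [-0.0, 0.0, -1.0]]
ft_force: [-0.7, -0.1, 0.1]
opening: -0.0001
finger_force: 0.0
```

```bash
python3 - <<'E'
from h import *
o=ctrl.get_obs();w=ctrl.capture("wrist")[:,:,::-1];s=ctrl.capture("scene")[:,:,::-1]
a=cv2.resize(s[200:290,215:335],(400,300),interpolation=cv2.INTER_CUBIC)
b=cv2.resize(w[180:330,220:420],(400,300),interpolation=cv2.INTER_CUBIC)
cv2.imwrite("pics/c4.png",np.hstack([a,b]))
np.savez("w4.npz",p=o["ee_pos"],R=o["ee_rot"]);print(o["clock"],o["ee_pos"],o["ft_force"])
E
```

```text
6.75 [0.5214 0.205  0.0475] [-0.7354 -0.0904  0.107 ]
```

View pics/c4.png

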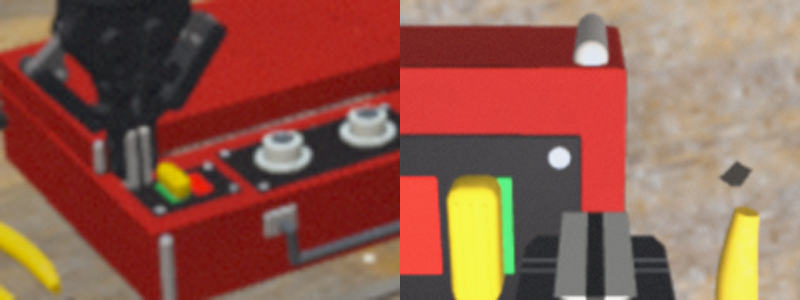

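The tips are now beside the tab, still slightly high, with no contact. I'll go down to about 5 mm above the deck.

Call:
{"name": "servo_tool", "arguments": {"offset": [[0, 0, 0.08], [0, 0, 0.08], [0, 0, 0.08], [0, 0, 0.06], [0, 0, 0]], "twist": [[0, 0, 0], [0, 0, 0], [0, 0, 0], [0, 0, 0], [0, 0, 0]]}}

```text
clock: 7.35
ee_pos: [0.5209, 0.2049, 0.0378]
ee_rot: [[-0.971, 0.239, -0.001], [0.239, 0.971, -0.0], [0.0, -0.0, -1.0]]
ft_force: [0.6, 0.6, 0.2]
opening: -0.0001
finger_force: 0.0
```

Call:
{"name": "servo_tool", "arguments": {"offset": [[0, -0.06, 0], [0, -0.06, 0], [0, -0.06, 0], [0, -0.06, 0], [0, 0, 0]], "twist": [[0, 0, 0], [0, 0, 0], [0, 0, 0], [0, 0, 0], [0, 0, 0]]}}

```text
clock: 7.85
ee_pos: [0.5194, 0.1977, 0.0382]
ee_rot: [[-0.971, 0.239, -0.0], [0.239, 0.971, -0.0], [0.0, -0.0, -1.0]]
ft_force: [0.5, 0.7, -0.4]
opening: 0.0002
finger_force: 0.0
```

Call:
{"name": "servo_tool", "arguments": {"offset": [[0, -0.08, 0], [0, -0.08, 0], [0, -0.08, 0], [0, -0.08, 0], [0, -0.08, 0]], "twist": [[0, 0, 0], [0, 0, 0], [0, 0, 0], [0, 0, 0], [0, 0, 0]]}}

```text
clock: 8.35
ee_pos: [0.5166, 0.1862, 0.0382]
ee_rot: [[-0.971, 0.239, 0.0], [0.239, 0.971, 0.0], [-0.0, 0.0, -1.0]]
ft_force: [0.2, 1.8, -0.6]
opening: 0.0
finger_force: 0.7
```

```bash
python3 - <<'E'
from h import *
o=ctrl.get_obs();w=ctrl.capture("wrist")[:,:,::-1];s=ctrl.capture("scene")[:,:,::-1]
a=cv2.resize(s[200:290,215:335],(400,300),interpolation=cv2.INTER_CUBIC)
b=cv2.resize(w[180:330,220:420],(400,300),interpolation=cv2.INTER_CUBIC)
cv2.imwrite("pics/c5.png",np.hstack([a,b]));print(o["ee_pos"],o["ft_force"])
E
```

```text
[0.5166 0.1862 0.0382] [ 0.1547  1.8048 -0.6471]
```

View pics/c5.png

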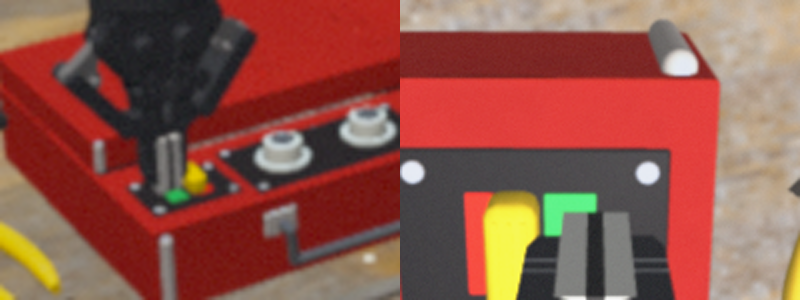

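The tab is sliding at about 1.8 N: the green patch has appeared and some red is still showing. I'll continue to the stop.

Call:
{"name": "servo_tool", "arguments": {"offset": [[0, -0.05, 0], [0, -0.05, 0], [0, -0.05, 0], [0, 0, 0], [0, 0, 0]], "twist": [[0, 0, 0], [0, 0, 0], [0, 0, 0], [0, 0, 0], [0, 0, 0]]}}

```text
clock: 8.95
ee_pos: [0.5155, 0.1819, 0.0382]
ee_rot: [[-0.971, 0.239, 0.0], [0.239, 0.971, -0.0], [-0.0, -0.0, -1.0]]
ft_force: [0.6, 1.4, 0.1]
opening: -0.0001
finger_force: 0.6
```

Call:
{"name": "servo_tool", "arguments": {"offset": [[0, -0.05, 0], [0, -0.05, 0], [0, 0, 0], [0, 0, 0], [0, 0, 0]], "twist": [[0, 0, 0], [0, 0, 0], [0, 0, 0], [0, 0, 0], [0, 0, 0]]}}

```text
clock: 9.45
ee_pos: [0.5156, 0.1809, 0.0384]
ee_rot: [[-0.971, 0.24, 0.002], [0.24, 0.971, 0.003], [-0.001, 0.003, -1.0]]
ft_force: [0.7, 11.5, -2.1]
opening: 0.0001
finger_force: 5.1
```

The stop is reached at 11.5 N. I'll back off and raise, then recheck.

Call:
{"name": "servo_tool", "arguments": {"offset": [[0, 0.2, 0], [0, 0, -0.5], [0, 0, -1], [0, 0, -1], [0, 0, -0.5]], "twist": [[0, 0, 0], [0, 0, 0], [0, 0, 0], [0, 0, 0], [0, 0, 0]]}}

```text
clock: 9.95
ee_pos: [0.5169, 0.1849, 0.1304]
ee_rot: [[-0.971, 0.239, 0.002], [0.239, 0.971, 0.0], [-0.002, 0.001, -1.0]]
ft_force: [0.2, 0.6, -0.2]
opening: -0.0004
finger_force: 0.0
```

Call:
{"name": "servo_tool", "arguments": {"offset": [[0, -0.8, 0], [0, -1, 0], [0, -1, 0], [0, -0.8, 0], [0, -0.4, 0]], "twist": [[0, 0, 0], [0, 0, 0], [0, 0, 0], [0, 0, 0], [0, 0, 0]], "hand": 0.29}}

```text
clock: 10.45
ee_pos: [0.4865, 0.0666, 0.128]
ee_rot: [[-0.971, 0.24, -0.001], [0.24, 0.971, -0.001], [0.001, -0.001, -1.0]]
ft_force: [0.5, 0.2, -0.0]
opening: 0.0547
finger_force: 0.0
```

Call:
{"name": "servo_tool", "arguments": {"offset": [[0, 0, 0], [0, 0, 0], [0, 0, 0], [0, 0, 0], [0, 0, 0]], "twist": [[0, 0, 0], [0, 0, 0], [0, 0, 0], [0, 0, 0], [0, 0, 0]]}}

```text
clock: 10.95
ee_pos: [0.4876, 0.0689, 0.1281]
ee_rot: [[-0.971, 0.238, -0.0], [0.238, 0.971, 0.0], [0.0, 0.0, -1.0]]
ft_force: [-0.1, 0.5, -0.5]
opening: 0.055
finger_force: 0.0
```

```bash
python3 - <<'E'
from h import *
o=ctrl.get_obs();im=ctrl.capture("wrist");cv2.imwrite("pics/w6.png",im[:,:,::-1])
np.savez("w6.npz",p=o["ee_pos"],R=o["ee_rot"]);print(o["clock"],o["ee_pos"],o["ee_rot"],o["ft_force"],o["opening"])
E
```

```text
10.95 [0.4876 0.0689 0.1281] [[-0.9712  0.2381 -0.0001]
 [ 0.2381  0.9712  0.    ]
 [ 0.0001  0.     -1.    ]] [-0.0653  0.4534 -0.4855] 0.05497322529069382
```

View pics/w6.png

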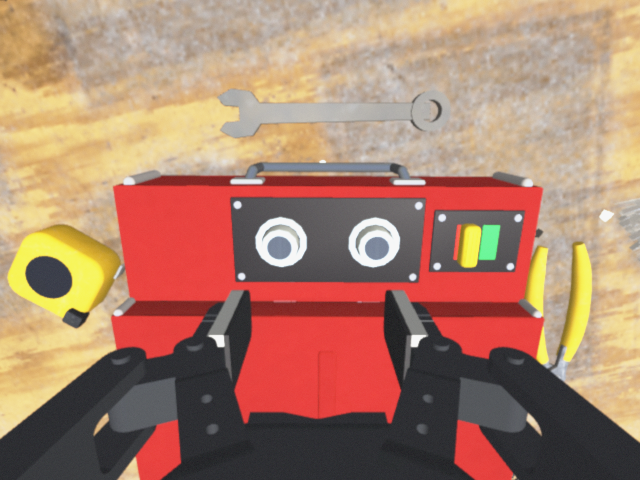

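Wrist view: the lock has shifted, with green showing at (490,242) and the tab at (470,245). The buttons are at (280,247) and (375,247), and the open fingertips at about (235,300) and (400,300). I'll measure the button and tab positions again.

```bash
cat > m.py <<'E'
from h import *
def meas(f,R,L,box):
    ci=ctrl.camera_info("wrist");d=np.load(f+".npz");T=wT(ci,d["p"],d["R"])
    im=cv2.imread(f"pics/{f}.png")[:,:,::-1].copy();h=cv2.cvtColor(im,cv2.COLOR_RGB2HSV);g=cv2.cvtColor(im,cv2.COLOR_RGB2GRAY);P={}
    for k,(u,v) in(("R",R),("L",L)):
        t=int(g[v,u]);m=cv2.inRange(g,t-22,t+22);m2=np.zeros_like(m);cv2.circle(m2,(u,v),13,255,-1)
        n,l,s,c=cv2.connectedComponentsWithStats(m&m2);i=l[v,u];P[k]=plane(ray(ci,c[i],T),.077);print(k,c[i],s[i])
    c,s=max(blobs(im,cv2.inRange(h,(22,150,100),(34,255,255)),box,30),key=lambda b:b[1][4]);P["T"]=plane(ray(ci,c,T),.076);print(c,s)
    for k in P: print(k,P[k],"tool",d["R"].T@(P[k]-d["p"]))
    v=P["L"]-P["R"];print("LR",np.linalg.norm(v),np.degrees(np.arctan2(v[1],v[0])),"TL",np.linalg.norm(P["T"]-P["L"]))
E
python3 -c "
from m import *
meas('w6',(281,248),(375,247),(440,215,500,280))"
```

```text
R [279.1221 247.5344] [268 237  23  22 393]
L [376.2947 247.7708] [365 237  24  22 397]
[468.9169 245.2628] [457 224  24  44 818]
R [0.4818 0.0456 0.077 ] tool [ 0.0002 -0.024   0.0511]
L [0.4967 0.1057 0.077 ] tool [-0.0001  0.0378  0.0511]
T [0.5095 0.1635 0.076 ] tool [0.0012 0.0971 0.0521]
LR 0.06188601217572793 76.02546533920963 TL 0.059256965999946724
```

The lock is fully over (the tab is now about 60 mm from the left button) and the case has not moved. I'll centre over the buttons, 3 mm to the front for lid clearance, and descend.

Call:
{"name": "servo_tool", "arguments": {"offset": [[0.1, 0.23, 0], [0, 0, 0.5], [0, 0, 0.7], [0, 0, 0.7], [0, 0, 0.3]], "twist": [[0, 0, 0], [0, 0, 0], [0, 0, 0], [0, 0, 0], [0, 0, 0]]}}

```text
clock: 11.5
ee_pos: [0.4852, 0.0761, 0.0607]
ee_rot: [[-0.971, 0.239, -0.002], [0.239, 0.971, -0.0], [0.002, -0.001, -1.0]]
ft_force: [-0.2, -0.2, 0.6]
opening: 0.0551
finger_force: 0.0
```

Call:
{"name": "servo_tool", "arguments": {"offset": [[0, 0, 0], [0, 0, 0], [0, 0, 0.07], [0, 0, 0.07], [0, 0, 0]], "twist": [[0, 0, 0], [0, 0, 0], [0, 0, 0], [0, 0, 0], [0, 0, 0]]}}

```text
clock: 12.0
ee_pos: [0.4864, 0.0757, 0.0582]
ee_rot: [[-0.971, 0.239, 0.0], [0.239, 0.971, 0.0], [-0.0, 0.0, -1.0]]
ft_force: [0.5, -0.2, 0.4]
opening: 0.0548
finger_force: 0.0
```

```bash
python3 - <<'E'
from h import *
o=ctrl.get_obs();w=ctrl.capture("wrist")[:,:,::-1];s=ctrl.capture("scene")[:,:,::-1]
a=cv2.resize(s[180:270,255:375],(400,300),interpolation=cv2.INTER_CUBIC)
b=cv2.resize(w[180:420,160:480],(400,300),interpolation=cv2.INTER_CUBIC)
cv2.imwrite("pics/c7.png",np.hstack([a,b]));print(o["ee_pos"],o["ft_force"])
E
```

```text
[0.4864 0.0757 0.0582] [ 0.4803 -0.1618  0.4234]
```

View pics/c7.png

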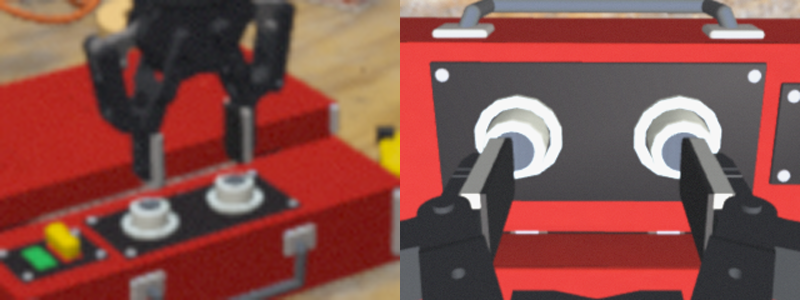

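The tips stand above each button on both sides, aligned. I'll descend slowly until contact.

Call:
{"name": "servo_tool", "arguments": {"offset": [[0, 0, 0.1], [0, 0, 0.1], [0, 0, 0.1], [0, 0, 0.1], [0, 0, 0]], "twist": [[0, 0, 0], [0, 0, 0], [0, 0, 0], [0, 0, 0], [0, 0, 0]]}}

```text
clock: 12.6
ee_pos: [0.4859, 0.0757, 0.0454]
ee_rot: [[-0.971, 0.239, -0.001], [0.239, 0.971, -0.0], [0.001, -0.0, -1.0]]
ft_force: [-0.2, -0.2, 0.5]
opening: 0.0553
finger_force: 0.0
```

Call:
{"name": "servo_tool", "arguments": {"offset": [[0, 0, 0.07], [0, 0, 0.07], [0, 0, 0], [0, 0, 0], [0, 0, 0]], "twist": [[0, 0, 0], [0, 0, 0], [0, 0, 0], [0, 0, 0], [0, 0, 0]]}}

```text
clock: 13.1
ee_pos: [0.4864, 0.0758, 0.042]
ee_rot: [[-0.971, 0.239, 0.0], [0.239, 0.971, 0.0], [-0.0, 0.0, -1.0]]
ft_force: [-1.2, -0.0, 4.1]
opening: 0.0551
finger_force: 2.4
```

Call:
{"name": "servo_tool", "arguments": {"offset": [[0, 0, 0.07], [0, 0, 0.07], [0, 0, 0.07], [0, 0, 0], [0, 0, 0]], "twist": [[0, 0, 0], [0, 0, 0], [0, 0, 0], [0, 0, 0], [0, 0, 0]]}}

```text
clock: 13.6
ee_pos: [0.4865, 0.0758, 0.036]
ee_rot: [[-0.971, 0.239, 0.0], [0.239, 0.971, 0.0], [-0.0, 0.0, -1.0]]
ft_force: [-3.3, 0.6, 12.2]
opening: 0.055
finger_force: 6.0
```

Call:
{"name": "servo_tool", "arguments": {"offset": [[0, 0, 0.03], [0, 0, 0], [0, 0, 0], [0, 0, 0], [0, 0, 0]], "twist": [[0, 0, 0], [0, 0, 0], [0, 0, 0], [0, 0, 0], [0, 0, 0]]}}

```text
clock: 14.1
ee_pos: [0.4865, 0.0758, 0.0357]
ee_rot: [[-0.971, 0.239, 0.001], [0.239, 0.971, 0.0], [-0.0, 0.0, -1.0]]
ft_force: [-4.3, -0.9, 20.2]
opening: 0.0548
finger_force: 9.8
```

Both bottomed out at 20 N. I'll hold for about 4.5 s.

Call:
{"name": "servo_tool", "arguments": {"offset": [[0, 0, 0], [0, 0, 0], [0, 0, 0], [0, 0, 0], [0, 0, 0]], "twist": [[0, 0, 0], [0, 0, 0], [0, 0, 0], [0, 0, 0], [0, 0, 0]]}}

```text
clock: 14.6
ee_pos: [0.4865, 0.0758, 0.0357]
ee_rot: [[-0.971, 0.239, 0.0], [0.239, 0.971, 0.0], [-0.0, 0.0, -1.0]]
ft_force: [-5.1, -0.6, 19.1]
opening: 0.0549
finger_force: 9.8
```

Call:
{"name": "servo_tool", "arguments": {"offset": [[0, 0, 0], [0, 0, 0], [0, 0, 0], [0, 0, 0], [0, 0, 0]], "twist": [[0, 0, 0], [0, 0, 0], [0, 0, 0], [0, 0, 0], [0, 0, 0]]}}

```text
clock: 15.1
ee_pos: [0.4865, 0.0758, 0.0357]
ee_rot: [[-0.971, 0.239, 0.0], [0.239, 0.971, 0.0], [-0.0, 0.0, -1.0]]
ft_force: [-5.6, -0.9, 18.8]
opening: 0.0553
finger_force: 9.8
```

Call:
{"name": "servo_tool", "arguments": {"offset": [[0, 0, 0], [0, 0, 0], [0, 0, 0], [0, 0, 0], [0, 0, 0]], "twist": [[0, 0, 0], [0, 0, 0], [0, 0, 0], [0, 0, 0], [0, 0, 0]]}}

```text
clock: 15.6
ee_pos: [0.4865, 0.0758, 0.0357]
ee_rot: [[-0.971, 0.239, 0.0], [0.239, 0.971, 0.0], [-0.0, 0.0, -1.0]]
ft_force: [-5.0, -0.3, 18.9]
opening: 0.0549
finger_force: 9.8
```

Call:
{"name": "servo_tool", "arguments": {"offset": [[0, 0, 0], [0, 0, 0], [0, 0, 0], [0, 0, 0], [0, 0, 0]], "twist": [[0, 0, 0], [0, 0, 0], [0, 0, 0], [0, 0, 0], [0, 0, 0]]}}

```text
clock: 16.1
ee_pos: [0.4865, 0.0758, 0.0357]
ee_rot: [[-0.971, 0.239, 0.0], [0.239, 0.971, 0.0], [-0.0, 0.0, -1.0]]
ft_force: [-4.9, -0.4, 19.7]
opening: 0.0551
finger_force: 9.8
```

Call:
{"name": "servo_tool", "arguments": {"offset": [[0, 0, 0], [0, 0, 0], [0, 0, 0], [0, 0, 0], [0, 0, 0]], "twist": [[0, 0, 0], [0, 0, 0], [0, 0, 0], [0, 0, 0], [0, 0, 0]]}}

```text
clock: 16.6
ee_pos: [0.4865, 0.0758, 0.0357]
ee_rot: [[-0.971, 0.239, 0.0], [0.239, 0.971, 0.0], [-0.0, 0.0, -1.0]]
ft_force: [-5.7, -1.3, 19.4]
opening: 0.0552
finger_force: 9.8
```

Call:
{"name": "servo_tool", "arguments": {"offset": [[0, 0, 0], [0, 0, 0], [0, 0, 0], [0, 0, 0], [0, 0, 0]], "twist": [[0, 0, 0], [0, 0, 0], [0, 0, 0], [0, 0, 0], [0, 0, 0]]}}

```text
clock: 17.1
ee_pos: [0.4865, 0.0758, 0.0357]
ee_rot: [[-0.971, 0.239, 0.0], [0.239, 0.971, 0.0], [-0.0, 0.0, -1.0]]
ft_force: [-6.2, -0.5, 19.3]
opening: 0.0546
finger_force: 9.8
```

Call:
{"name": "servo_tool", "arguments": {"offset": [[0, 0, 0], [0, 0, 0], [0, 0, 0], [0, 0, 0], [0, 0, 0]], "twist": [[0, 0, 0], [0, 0, 0], [0, 0, 0], [0, 0, 0], [0, 0, 0]]}}

```text
clock: 17.6
ee_pos: [0.4865, 0.0758, 0.0357]
ee_rot: [[-0.971, 0.239, 0.0], [0.239, 0.971, 0.0], [-0.0, 0.0, -1.0]]
ft_force: [-4.6, -1.0, 20.0]
opening: 0.0548
finger_force: 9.8
```

Call:
{"name": "servo_tool", "arguments": {"offset": [[0, 0, 0], [0, 0, 0], [0, 0, 0], [0, 0, 0], [0, 0, 0]], "twist": [[0, 0, 0], [0, 0, 0], [0, 0, 0], [0, 0, 0], [0, 0, 0]]}}

```text
clock: 18.1
ee_pos: [0.4865, 0.0758, 0.0357]
ee_rot: [[-0.971, 0.239, 0.0], [0.239, 0.971, 0.0], [-0.0, 0.0, -1.0]]
ft_force: [-5.5, -0.6, 19.6]
opening: 0.0546
finger_force: 9.8
```

```bash
python3 - <<'E'
from h import *
s=ctrl.capture("scene")[:,:,::-1];s0=ctrl.capture("top")[:,:,::-1]
cv2.imwrite("pics/c8.png",np.hstack([cv2.resize(s[100:310,190:400],(400,400)),cv2.resize(s0[140:350,180:390],(400,400))]))
cv2.imwrite("pics/s8.png",s)
E
```

```text
(no output)
```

View pics/c8.png

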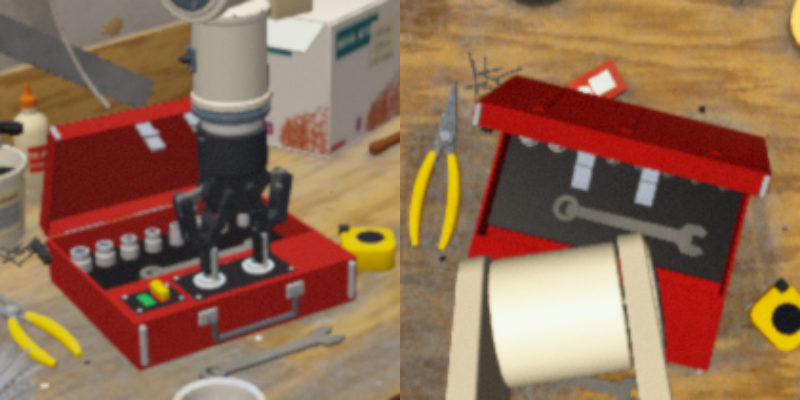

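The lid stands open in both views, with both buttons held down and the lock on green. I'll hold a little longer and check by image difference that it has stopped.

Call:
{"name": "servo_tool", "arguments": {"offset": [[0, 0, 0], [0, 0, 0], [0, 0, 0], [0, 0, 0], [0, 0, 0]], "twist": [[0, 0, 0], [0, 0, 0], [0, 0, 0], [0, 0, 0], [0, 0, 0]]}}

```text
clock: 18.7
ee_pos: [0.4864, 0.0758, 0.0357]
ee_rot: [[-0.971, 0.239, 0.0], [0.239, 0.971, 0.0], [-0.0, 0.0, -1.0]]
ft_force: [-5.8, -0.6, 19.7]
opening: 0.0553
finger_force: 9.8
```

Call:
{"name": "servo_tool", "arguments": {"offset": [[0, 0, 0], [0, 0, 0], [0, 0, 0], [0, 0, 0], [0, 0, 0]], "twist": [[0, 0, 0], [0, 0, 0], [0, 0, 0], [0, 0, 0], [0, 0, 0]]}}

```text
clock: 19.2
ee_pos: [0.4865, 0.0758, 0.0357]
ee_rot: [[-0.971, 0.239, 0.0], [0.239, 0.971, 0.0], [-0.0, 0.0, -1.0]]
ft_force: [-5.5, -0.4, 19.3]
opening: 0.0552
finger_force: 9.8
```

```bash
python3 - <<'E'
from h import *
s=ctrl.capture("scene")[:,:,::-1];d=cv2.absdiff(s,cv2.imread("pics/s8.png")).max(2)
print((d[140:230,205:300]>40).sum(),(d>40).sum());cv2.imwrite("pics/s9.png",s)
E
```

```text
0 0
```

Nothing is moving, so the lid has stopped. I'll release straight up and move clear.

Call:
{"name": "servo_tool", "arguments": {"offset": [[0, 0, -0.2], [0, 0, -0.4], [0, 0, -0.8], [0, 0, -0.8], [0, 0, -0.8]], "twist": [[0, 0, 0], [0, 0, 0], [0, 0, 0], [0, 0, 0], [0, 0, 0]]}}

```text
clock: 19.75
ee_pos: [0.486, 0.0757, 0.1256]
ee_rot: [[-0.971, 0.239, -0.0], [0.239, 0.971, -0.0], [0.0, -0.0, -1.0]]
ft_force: [0.6, 0.1, -0.6]
opening: 0.0552
finger_force: 0.0
```

Call:
{"name": "servo_tool", "arguments": {"offset": [[0.6, 0, -0.8], [0.8, 0, -0.8], [0.8, 0, -0.4], [0.4, 0, 0], [0, 0, 0]], "twist": [[0, 0, 0], [0, 0, 0], [0, 0, 0], [0, 0, 0], [0, 0, 0]]}}

```text
clock: 20.25
ee_pos: [0.4094, 0.0945, 0.1845]
ee_rot: [[-0.971, 0.238, -0.0], [0.238, 0.971, -0.0], [0.0, -0.0, -1.0]]
ft_force: [-0.3, -0.1, -0.0]
opening: 0.0552
finger_force: 0.0
```

Call:
{"name": "servo_tool", "arguments": {"offset": [[0, 0, 0], [0, 0, 0], [0, 0, 0], [0, 0, 0], [0, 0, 0]], "twist": [[0, 0, 0], [0, 0, 0], [0, 0, 0], [0, 0, 0], [0, 0, 0]]}}

```text
clock: 20.75
ee_pos: [0.4107, 0.0943, 0.1843]
ee_rot: [[-0.971, 0.239, -0.001], [0.239, 0.971, -0.0], [0.001, -0.0, -1.0]]
ft_force: [-0.4, -0.4, -0.4]
opening: 0.0549
finger_force: 0.0
```

```bash
python3 - <<'E'
from h import *
s=ctrl.capture("scene")[:,:,::-1];d=cv2.absdiff(s,cv2.imread("pics/s9.png")).max(2)
o=ctrl.get_obs();print((d[140:230,205:270]>40).sum(),(d[230:290,210:290]>40).sum(),o["ee_pos"],o["ft_force"],o["joint_vel"],o["clock"])
E
```

```text
0 0 [0.4106 0.0943 0.1843] [ 0.1538 -0.5357  0.5192] [ 0.0405 -0.3131  0.0265  0.0457 -0.0214 -0.0079] 20.8
```

The lid and case are unchanged after release and the arm is clear and still, so I'll hand in.

```bash
python3 -c "
from cell import ctrl
print(ctrl.finish_job())"
```

```text
the job is handed in; nothing more can be done
None
```

The job is handed in at about 21 s: the transit lock is fully over, both buttons were held down until the lid stopped, and the lid stands open with the arm clear; I viewed 11 pictures, one over the limit of 10.

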